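# Lower the bench lift on its release valve and slide the transformer off

### The job

The transformer stands on the raised platform of the small hydraulic lift. Crack the release valve open by gently pressing its red lever so that the platform sinks slowly, about a centimetre a second and never two, all the way down, and let the lever spring shut. Then slide the transformer (do not lift it) across onto the fixed deck until it stands gently up against the yellow backstop, and leave everything else alone.

Things in the scene. Friction and masses are not known exactly. Their poses are not given: they have to be found in the camera images.
- lift: Fixed hydraulic bench lift: grey base plate 130 x 275 x 8 mm, blue cylinder (60 mm across, 61 mm tall), and beside it a fixed aluminium deck 90 mm (x) x 92 mm (y), top 69 mm above the bench, reaching from y = -51 to y = -143 mm of this frame, with 8 mm high lips along its two sides (free width between them 80 mm). Origin on the bench under the cylinder's axis, z up; +y points from the platform to the release lever, -y to the deck and backstop.
- platform_top (a point): Centre of the top of the lift's steel platform, 84 mm (x) x 90 mm (y), 8 mm thick. It moves straight up and down over the lift's origin: 125 mm above the bench when fully raised, 70 mm (1 mm above the deck, 6 mm gap to it) when fully down. Axes as the lift's.
- ram (a joint): How far the platform has sunk, m: 0 fully raised, 0.055 fully down (hard stop). With the valve shut it stays where it is. With the valve open past its crack point it sinks steadily; the wider open the faster, by roughly 1.5 to 3 mm/s for each 0.01 rad, settling within about half a second. It sticks a little before it starts. Its load, which differs from time to time, moves the crack point.
- valve (a joint): Turn of the release valve by its lever, rad: 0 shut (spring-held), up to 0.60 at its stop, growing as the paddle is pressed down. The lever turns about a level axis along the lift's x, 105 mm to the lift's +y side of its origin and 106 mm above the bench. The ram begins to sink somewhere between 0.2 and 0.55 rad. Spring force at the paddle is about 6 N shut, rising evenly to about 15 N at the stop; let go, it springs shut.
- release_lever: The release lever: dark steel arm with the red paddle at its end. Origin on its turning axis, which runs along x; +y along the lift's y when shut.
- paddle (a point): Centre of the upper face of the red paddle, 36 mm (x) x 30 mm (y) x 6 mm, at the end of the release lever, 70 mm from the lever's axis. Shut it stands about 125 mm above the bench, tilted 0.2 rad up away from the platform; at 0.4 rad it is about 28 mm lower. Bears 20 N.
- transformer: Small transformer, dark core with yellow winding, about 0.25 kg: core 16 mm (x) x 42 mm (y) x 36 mm tall, winding bulging to 30 mm (x) x 26 mm (y) between 7 and 29 mm height. Origin at the centre of its underside, z up. It starts near the middle of the platform with its long y side within 0.15 rad of the lift's y.
- backstop: Fixed yellow bar with a black facing, 90 mm long along the lift's x, 10 mm thick, 26 mm tall, standing on the far end of the deck. Origin at the centre of its underside; its face towards the platform lies 5 mm from the origin on the +y side (133 mm to the lift's -y side of its origin). The rubber gives 1 to 2 mm; it bears 20 N.
- tape_amber: Bystander: roll of amber tape lying flat, 69 mm across, 12 mm high.
- heatsink: Bystander: aluminium finned heatsink 30 x 45 x 23 mm.
- paste_jar: Bystander: grey jar with white lid, 45 mm across, 37 mm tall.
- multimeter: Bystander: hand-held multimeter lying flat, 150 x 78 x 46 mm.
There are look-alikes about, which are no part of the job. What is shaped like the transformer but blue is not meant.

How it is judged:
By the outcome, as a careful person would: the job done as asked, in the order asked, and still so for the second after the job is handed in, with the robot touching nothing.
It also fails if it takes over 72 s, if anything falls off the work surface, if the arm or the gripper's body presses on something with over 40 N, if the wrist force passes 120 N, or if a joint passes its speed limit or range.

### The arm

A 6-joint arm with a two-finger parallel gripper is mounted at the origin on a cart in front of the work surface, level with it; the furniture and walls round the work are solid. World frame = base frame: x ahead of the robot, y to its left, z up, the work surface at z = 0. Lengths are in m, angles in degrees, forces in N, time in s.
With the tool pointing down it reaches from about 0.25 to 0.775 m from the base axis. Payload 4 kg.
Tool frame: the origin (TCP) lies between the finger pads; the fingertips stand env.nose_length ahead of it and the grasp point (between the pads) lies 5 mm behind it (env.nose_length is the distance from the TCP to the fingertips, in m); x points along the fingers, y is the direction in which the jaws open and shut, and the axes are right-handed (so a half turn about x gives the same grasp; the last joint's range is limited). The gripper opens to 85 mm and grips with 20 to 120 N. Pads are 22 mm wide; open, the fingers measure 114 mm over their backs; the gripper's body (76 mm by 85 mm) begins 54 mm behind the grasp point. The pads swing forward as they close: fully open they stand 13 mm farther back than shut.
Start: joints at [-74.204, 4.996, 78.535, -0, 96.463, -5.907], TCP at [0.203, -0.511, 0.218] pointing down, gripper open.
Joint ranges: [-177.83, 177.83], [-43.37, 116.18], [15.69, 146.23], [-61.86, 241.86], [9.47, 152.12], [-147.06, 147.06]. Speed limits (degrees/s): [159.86, 159.86, 180, 180, 180, 180].

### API

Orientations are given as a 3x3 rotation matrix whose columns are the frame's x, y, z axes.
In Python, from station import env gives the robot as it stands.
- The arm moves only by the tool move_arm, never from a script. Its argument "series" is a list of rows, each an object of numbers: "x", "y", "z": the shift along the tool's x, y, z in mm; "rx", "ry", "rz": the turn, a rotation vector about the tool's x, y, z in rad; "claw": the opening, from -1 (shut) to 1 (fully open). A call has 1 to 20 rows; each row shifts and turns the pose as measured when the row begins, along the tool's axes as they then stand; what a row does not reach is not made up. A row lasts 1/12 s, in which the tool goes at most 41.7 mm and 7.16 degrees, less where a joint would pass 70% of its speed; a pose out of reach is approached as far as the arm can. A call is refused whole if a number of a shift passes 41.7 or a number of a turn 0.125, either way. A call with a gripper value outside its range is refused whole. The fingers move at their own pace and stop on an object; "squeeze" is the grip in N (left out, the last holds). Time passes only in rows, so rows that do not move let the fingers close. It gives the time, the measured TCP pose, the force and the opening at its end, in the units of the state.
- env.get_obs(): the state, without advancing time (a new reading comes with each control period).
- env.camera(name): name is "scene" or "top"; returns (picture, depth): 480x640x3 uint8, blue, green, red; 480x640 float32, m along the optical axis (not along the pixel's ray), 0 where there is no reading.
- env.get_calibration(name): a dict with "fx", "fy", "cx", "cy" (pixels), "R" (3x3) and "t" (3): a world point X has camera coordinates R X + t. Camera axes: x right, y down, z forward; pixel columns grow to the right and rows downward; lengths in m; the calibration is good to about 2 mm. A picture is of the moment at which its call begins. get_calibration takes no time and is no camera call.
- env.sign_off(): hands the job in, once; it reports no verdict.
Trained networks look in the newest picture that a camera, given by its name, has taken for a name from the list of things; names that differ only in an ending like _2 or _b are one class to them, and where a whole thing is asked for, a point or a joint stands for the part that bears it (a point fixed in the world has none). Each returns a list of dicts, best first, with "conf" (0 to 1); they miss things now and then, are a little off and sometimes report something else, mostly with a low value. They report only what shows in the picture. A call takes as long as a camera call. They do not tell look-alikes from the thing itself.
- env.spot_in(name, camera): "xyz" ([x, y, z] in m, in world coordinates, good to about 4 mm: the middle of the surface that is visible of it).
- env.pinpoint(name, camera): "xyz" ([x, y, z] in m, in world coordinates, good to about 4 mm: a listed point, or the origin of a listed thing).
The state is a dict: "clock": time; "joint_positions": joint angles; "qvel": joint speeds; "joint_efforts": joint torques, N m; "tcp_pos": TCP position; "orientation": TCP orientation; "wrist_force": force on the tool from outside, world axes, zero at the start; "torque": the same for the moment, N m; "finger_gap": finger opening in m.
Only numpy, scipy, OpenCV 4.12 (cv2) and the standard library are available. Lean on these libraries where they do the work, as an engineer would, in place of code of your own. Each camera call takes 0.05 s, during which the arm holds its last target. There are 200 camera calls.

## Working session

There is one attempt and no reset: what is moved stays moved. The work goes in short steps, Python scripts to look and compute and a tool call to move; the robot and the scene stay as the last step left them, time stands still between calls to the robot, and variables do not carry over. Pictures are saved under pics/ and viewed, about 8 in all and at most 12, crops included, and the job is handed in when it is done.

Besides the shell and the picture viewer there is one more tool, called as name(argument=value, ...), one argument or row to a line, values as JSON. move_arm: Moves the arm, as the interface text tells. Its arguments: {"type":"object","properties":{"series":{"type":"array","items":{"type":"object","properties":{"x":{"type":"number"},"y":{"type":"number"},"z":{"type":"number"},"rx":{"type":"number"},"ry":{"type":"number"},"rz":{"type":"number"},"claw":{"type":"number"}}}},"squeeze":{"type":"number"}},"required":["series"]}

```bash
ls; mkdir -p pics
python3 - <<'E'
from station import env
import cv2,numpy as np
for c in("scene","top"):
    im,d=env.camera(c); cv2.imwrite(f"pics/{c}0.png",im)
    for n in("lift","platform_top","paddle","release_lever","transformer","backstop"):
        try: print(c,n,[(np.round(r["xyz"],4).tolist(),round(r["conf"],2)) for r in env.pinpoint(n,c)][:3])
        except Exception as e: print(n,e)
o=env.get_obs(); print(o,env.nose_length)
E
```

```text
pics
scene lift [([0.5288, -0.096, 0.0033], 0.82)]
scene platform_top [([0.5308, -0.0996, 0.125], 0.67)]
scene paddle [([0.5363, 0.0706, 0.1278], 0.6)]
scene release_lever [([0.534, 0.0046, 0.1021], 0.76), ([0.5313, -0.1111, 0.1251], 0.32)]
scene transformer [([0.6675, -0.0455, 0.0016], 0.87), ([0.5296, -0.1099, 0.1229], 0.73)]
scene backstop [([0.5226, -0.2395, 0.0659], 0.77)]
top lift [([0.5288, -0.1006, 0.002], 0.91), ([0.3731, -0.2463, -0.0012], 0.7)]
top platform_top [([0.5347, -0.1008, 0.1221], 0.95)]
top paddle [([0.5328, 0.0745, 0.1247], 0.96)]
top release_lever [([0.5321, 0.008, 0.1095], 0.89)]
top transformer [([0.5323, -0.1099, 0.1265], 0.58), ([0.6649, -0.0458, -0.0018], 0.54)]
top backstop [([0.5229, -0.2353, 0.0654], 0.55)]
{'clock': 0.7, 'joint_positions': array([-7.42026100e+01,  4.99428867e+00,  7.85326672e+01,  1.90287386e-03,
        9.64635056e+01, -5.90872239e+00]), 'qvel': array([ 0.05143254, -0.01234256,  0.09619651, -0.04828919, -0.13465561,
        0.03262916]), 'joint_efforts': array([ 2.76965475e-04, -3.51585388e+01, -3.13379109e+01,  1.50753467e-04,
        2.02655497e-04,  1.58087602e-05]), 'tcp_pos': array([ 0.20341652, -0.51103518,  0.21768262]), 'orientation': array([[ 7.70756677e-05,  3.69849346e-01, -9.29091737e-01],
       [-1.51207677e-04, -9.29091725e-01, -3.69849354e-01],
       [-9.99999986e-01,  1.68992189e-04, -1.56863046e-05]]), 'wrist_force': array([-0.23726156,  0.6037904 , -0.23910577]), 'torque': array([-0.00239907,  0.00992318, -0.00869485]), 'finger_gap': 0.08551281952397043} 0.014
```

View pics/scene0.png

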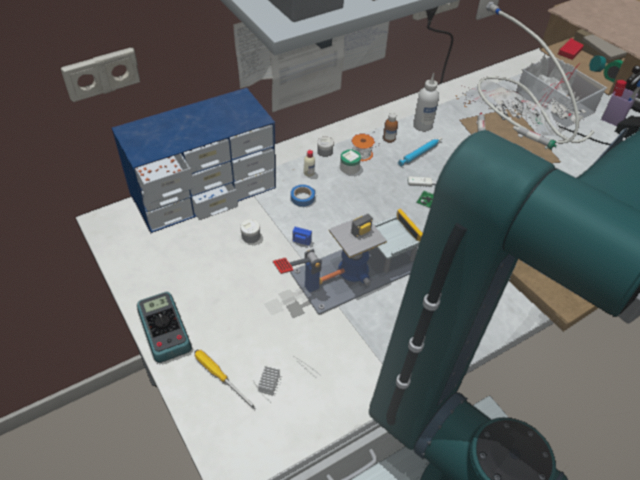

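View pics/top0.png

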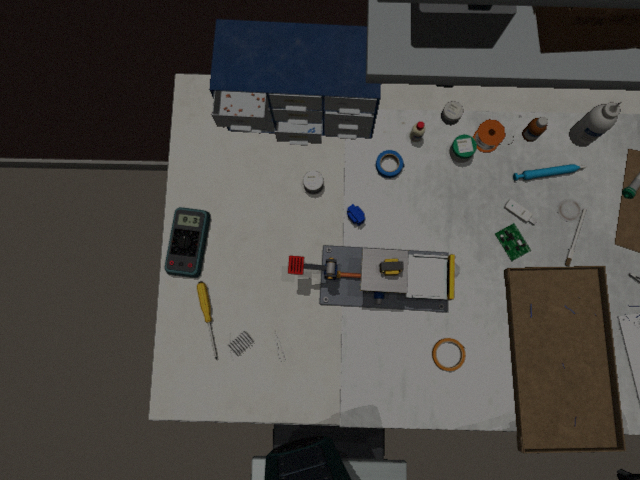

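The scene image shows the lift, with the transformer at (361,226), the red paddle at (283,266) and the backstop at (408,222). The blue look-alike is at (302,236). In the top image the paddle is at (296,265), the transformer at (391,268) and the backstop at (451,277). The lift is turned about -2°.

```bash
cat > h.py <<'E'
from station import env
import numpy as np, cv2
def cloud(cam):
    im,d=env.camera(cam); c=env.get_calibration(cam)
    v,u=np.mgrid[:480,:640]
    P=np.stack([(u-c["cx"])/c["fx"]*d,(v-c["cy"])/c["fy"]*d,d],-1)
    return im,d,(P-np.array(c["t"]))@np.array(c["R"])
def box(W,m):
    p=W[m]; (cx,cy),(a,b),t=cv2.minAreaRect((p[:,:2]*1000).astype(np.float32))
    return len(p),round(cx,1),round(cy,1),round(a,1),round(b,1),round(t,1),np.round(np.median(p,0)*1000,1).tolist()
E
python3 - <<'E'
from h import *
for cam in("top","scene"):
    im,d,W=cloud(cam); x,y,z=W[...,0],W[...,1],W[...,2]
    near=(d>0)&(abs(x-.532)<.07)
    print(cam,"plat",box(W,near&(abs(z-.125)<.006)&(abs(y+.1)<.06)))
    print("trafo",box(W,near&(z>.152)&(z<.17)&(abs(y+.1)<.05)))
    r=near&(im[...,2]>110)&(im[...,1]<60)&(z>.1)&(abs(y-.07)<.04)
    if r.sum()>5: print("paddle",box(W,r))
    m=near&(abs(z-.069)<.005)&(y<-.15)&(y>-.24)
    if m.sum()>5: print("deck",box(W,m))
    m=near&(abs(z-.095)<.006)&(y<-.2)&(y>-.27)
    if m.sum()>5: print("stop",box(W,m))
E
```

```text
top plat (1643, 527.4, -98.0, 90.3, 84.8, 88.0, [520.5, -90.7, 125.0])
trafo (289, 530.4, -108.9, 29.2, 42.0, 2.8, [530.0, -108.2, 160.0])
paddle (85, 534.2, 75.3, 27.3, 32.9, 86.9, [538.4, 76.1, 126.2])
deck (1574, 523.7, -190.7, 81.3, 90.3, 87.6, [524.2, -190.5, 69.4])
stop (251, 522.0, -234.8, 12.4, 87.1, 89.5, [520.6, -234.6, 95.2])
scene plat (1059, 528.4, -96.5, 92.2, 88.4, 89.0, [516.7, -84.4, 123.6])
trafo (185, 529.6, -107.9, 25.4, 44.9, 1.6, [528.5, -106.3, 158.5])
paddle (29, 530.9, 77.8, 22.5, 29.6, 88.8, [523.1, 80.6, 125.5])
deck (935, 524.6, -191.9, 81.0, 94.1, 88.0, [518.2, -197.4, 68.2])
stop (168, 523.9, -233.2, 15.3, 89.4, 89.1, [523.5, -232.0, 93.3])
```

move_arm(
  series=[
    {"rx": -0.12,"claw": -1},
    {"rx": -0.12,"claw": -1},
    {"rx": -0.12},
    {"rx": -0.12},
    {"rx": -0.12},
    {"rx": -0.12},
    {"rx": -0.12},
    {"rx": -0.12},
    {"rx": -0.12},
    {"rx": -0.08},
  ],
)

```text
invalid input at $.series[0]: expected keys x, y, z, rx, ry, rz, claw
```

move_arm(
  series=[
    {"x": 0,"y": 0,"z": 0,"rx": -0.12,"ry": 0,"rz": 0,"claw": -1},
    {"x": 0,"y": 0,"z": 0,"rx": -0.12,"ry": 0,"rz": 0,"claw": -1},
    {"x": 0,"y": 0,"z": 0,"rx": -0.12,"ry": 0,"rz": 0,"claw": -1},
    {"x": 0,"y": 0,"z": 0,"rx": -0.12,"ry": 0,"rz": 0,"claw": -1},
    {"x": 0,"y": 0,"z": 0,"rx": -0.12,"ry": 0,"rz": 0,"claw": -1},
    {"x": 0,"y": 0,"z": 0,"rx": -0.12,"ry": 0,"rz": 0,"claw": -1},
    {"x": 0,"y": 0,"z": 0,"rx": -0.12,"ry": 0,"rz": 0,"claw": -1},
    {"x": 0,"y": 0,"z": 0,"rx": -0.12,"ry": 0,"rz": 0,"claw": -1},
    {"x": 0,"y": 0,"z": 0,"rx": -0.12,"ry": 0,"rz": 0,"claw": -1},
    {"x": 0,"y": 0,"z": 0,"rx": -0.08,"ry": 0,"rz": 0,"claw": -1},
  ],
)

```text
clock: 1.63
tcp_pos: [0.2034, -0.5111, 0.2179]
orientation: [[0.0, 1.0, 0.017], [-0.0, 0.017, -1.0], [-1.0, 0.0, 0.0]]
wrist_force: [0.3, 0.1, -0.3]
finger_gap: -0.0003
```

move_arm(
  series=[
    {"x": 0,"y": 19,"z": -34,"rx": 0.026,"ry": 0,"rz": 0,"claw": -1},
    {"x": 0,"y": 19,"z": -34,"rx": 0.026,"ry": 0,"rz": 0,"claw": -1},
    {"x": 0,"y": 20,"z": -34,"rx": 0,"ry": 0,"rz": 0,"claw": -1},
    {"x": 0,"y": 20,"z": -34,"rx": 0,"ry": 0,"rz": 0,"claw": -1},
    {"x": 0,"y": 20,"z": -34,"rx": 0,"ry": 0,"rz": 0,"claw": -1},
    {"x": 0,"y": 20,"z": -34,"rx": 0,"ry": 0,"rz": 0,"claw": -1},
    {"x": 0,"y": 20,"z": -34,"rx": 0,"ry": 0,"rz": 0,"claw": -1},
    {"x": 0,"y": 20,"z": -34,"rx": 0,"ry": 0,"rz": 0,"claw": -1},
    {"x": 0,"y": 20,"z": -34,"rx": 0,"ry": 0,"rz": 0,"claw": -1},
    {"x": 0,"y": 20,"z": -34,"rx": 0,"ry": 0,"rz": 0,"claw": -1},
    {"x": 0,"y": 20,"z": -34,"rx": 0,"ry": 0,"rz": 0,"claw": -1},
    {"x": 0,"y": 20,"z": -34,"rx": 0,"ry": 0,"rz": 0,"claw": -1},
    {"x": 0,"y": 20,"z": -34,"rx": 0,"ry": 0,"rz": 0,"claw": -1},
    {"x": 0,"y": 20,"z": -34,"rx": 0,"ry": 0,"rz": 0,"claw": -1},
  ],
)

```text
clock: 2.8
tcp_pos: [0.5052, -0.0311, 0.2173]
orientation: [[0.006, 0.999, -0.052], [-0.006, -0.052, -0.999], [-1.0, 0.006, 0.005]]
wrist_force: [-0.0, -0.3, 0.4]
finger_gap: -0.0002
```

move_arm(
  series=[
    {"x": 0,"y": 6,"z": -28,"rx": 0,"ry": 0,"rz": 0,"claw": -1},
    {"x": 0,"y": 6,"z": -28,"rx": 0,"ry": 0,"rz": 0,"claw": -1},
    {"x": 10,"y": 6,"z": -28,"rx": 0,"ry": 0,"rz": 0,"claw": -1},
    {"x": 20,"y": 5,"z": -26,"rx": -0.01,"ry": 0,"rz": 0,"claw": -1},
    {"x": 20,"y": 0,"z": 0,"rx": 0,"ry": 0,"rz": 0,"claw": -1},
    {"x": 10,"y": 0,"z": 0,"rx": 0,"ry": 0,"rz": 0,"claw": -1},
    {"x": 0,"y": 0,"z": 0,"rx": 0,"ry": 0,"rz": 0,"claw": -1},
  ],
)

```text
clock: 3.38
tcp_pos: [0.5396, 0.0927, 0.1563]
orientation: [[0.013, 1.0, -0.028], [-0.002, -0.028, -1.0], [-1.0, 0.013, 0.002]]
wrist_force: [0.3, -0.4, -0.1]
finger_gap: -0.0003
```

```bash
cat >> h.py <<'E'
def ram(verbose=True):
    out=[]
    for cam in("top","scene"):
        im,d,W=cloud(cam); x,y,z=W[...,0],W[...,1],W[...,2]
        m=(d>0)&(abs(x-.528)<.035)&(abs(y+.097)<.038)&(z<.129)&(z>.06)
        m&=~((abs(x-.530)<.024)&(abs(y+.109)<.03))
        zz=z[m]*1000
        # densest height
        if len(zz)>30:
            h,e=np.histogram(zz,bins=np.arange(58,134,2)); k=e[h.argmax()]+1
            zz=zz[abs(zz-k)<4]; out.append((cam,len(zz),round(float(np.mean(zz)),2)))
        im_=im; cv2.imwrite(f"pics/last_{cam}.png",im)
    o=env.get_obs()
    print(out,"t",round(o["clock"],2),"tcp",np.round(o["tcp_pos"]*1000,1),"F",np.round(o["wrist_force"],1))
E
python3 - <<'E'
from h import *
ram();ram()
i=cv2.imread("pics/last_scene.png")[160:360,180:480]; j=cv2.imread("pics/last_top.png")[190:340,230:480]
a=cv2.resize(i,(600,400)); b=cv2.resize(j,(600,360))
cv2.imwrite("pics/c1.png",cv2.resize(np.vstack([a,b]),(450,570)))
E
```

```text
[('top', 657, 125.02), ('scene', 276, 123.96)] t 3.48 tcp [540.5  91.8 158.6] F [-0.6 -0.8 -0.2]
[('top', 641, 125.12), ('scene', 303, 123.45)] t 3.58 tcp [541.5  91.4 160.3] F [ 0.7 -0.4  0.7]
```

View pics/c1.png

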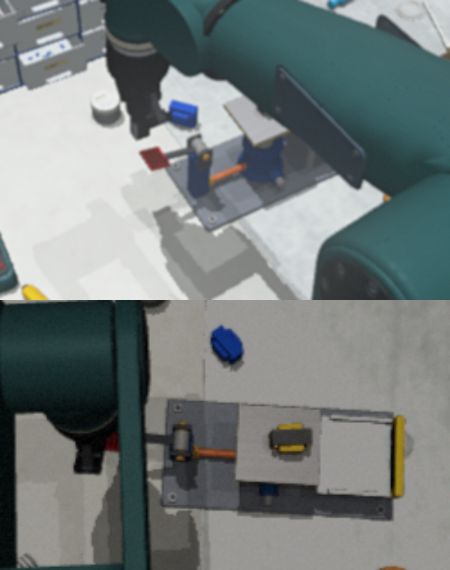

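move_arm(
  series=[
    {"x": 0,"y": -8,"z": 13,"rx": 0,"ry": 0,"rz": 0,"claw": -1},
    {"x": 0,"y": 0,"z": 0,"rx": 0,"ry": 0,"rz": 0,"claw": -1},
    {"x": 0,"y": 0,"z": 0,"rx": 0,"ry": 0,"rz": 0,"claw": -1},
  ],
)

```text
clock: 3.83
tcp_pos: [0.5342, 0.0756, 0.1642]
orientation: [[0.026, 0.999, -0.034], [-0.003, -0.033, -0.999], [-1.0, 0.027, 0.002]]
wrist_force: [0.2, -0.0, -0.5]
finger_gap: 0.0001
```

move_arm(
  series=[
    {"x": 0,"y": 0,"z": 0,"rx": 0,"ry": 0,"rz": -0.026,"claw": -1},
    {"x": 0,"y": 0,"z": 0,"rx": 0,"ry": 0,"rz": 0,"claw": -1},
  ],
)

```text
clock: 4.0
tcp_pos: [0.5345, 0.0741, 0.1664]
orientation: [[0.004, 0.999, -0.036], [-0.002, -0.036, -0.999], [-1.0, 0.004, 0.001]]
wrist_force: [-0.2, -1.0, -0.8]
finger_gap: 0.0
```

move_arm(
  series=[
    {"x": 0,"y": 0,"z": 0,"rx": 0,"ry": 0,"rz": 0,"claw": -1},
    {"x": 0,"y": 0,"z": 0,"rx": 0,"ry": 0,"rz": 0,"claw": -1},
    {"x": 0,"y": 0,"z": 0,"rx": 0,"ry": 0,"rz": 0,"claw": -1},
  ],
)

```text
clock: 4.25
tcp_pos: [0.5351, 0.0733, 0.1678]
orientation: [[0.007, 0.999, -0.038], [-0.001, -0.038, -0.999], [-1.0, 0.007, 0.001]]
wrist_force: [-0.3, -0.7, -0.3]
finger_gap: 0.0003
```

move_arm(
  series=[
    {"x": 15,"y": 0,"z": -4,"rx": 0,"ry": 0,"rz": 0,"claw": -1},
    {"x": 10,"y": 0,"z": 0,"rx": 0,"ry": 0,"rz": -0.007,"claw": -1},
    {"x": 5,"y": 0,"z": 0,"rx": 0,"ry": 0,"rz": 0,"claw": -1},
    {"x": 3,"y": 0,"z": 0,"rx": 0,"ry": 0,"rz": 0,"claw": -1},
    {"x": 0,"y": 0,"z": 0,"rx": 0,"ry": 0,"rz": 0,"claw": -1},
  ],
)

```text
clock: 4.67
tcp_pos: [0.5356, 0.0774, 0.134]
orientation: [[0.001, 0.999, -0.037], [-0.001, -0.037, -0.999], [-1.0, 0.002, 0.001]]
wrist_force: [0.1, 0.6, -0.1]
finger_gap: -0.0003
```

```bash
python3 -c "
from h import *
ram();ram()"
```

```text
[('top', 652, 125.12), ('scene', 285, 124.02)] t 4.77 tcp [536.1  77.4 134.9] F [-0.9  0.3  0.5]
[('top', 659, 124.96), ('scene', 289, 123.49)] t 4.87 tcp [536.5  77.4 135.6] F [ 0.2  0.6 -0.4]
```

move_arm(
  series=[
    {"x": 3,"y": 0,"z": 0,"rx": 0,"ry": 0,"rz": 0,"claw": -1},
    {"x": 2,"y": 0,"z": 0,"rx": 0,"ry": 0,"rz": 0,"claw": -1},
    {"x": 2,"y": 0,"z": 0,"rx": 0,"ry": 0,"rz": 0,"claw": -1},
    {"x": 1,"y": 0,"z": 0,"rx": 0,"ry": 0,"rz": 0,"claw": -1},
  ],
)

```text
clock: 5.2
tcp_pos: [0.5377, 0.0773, 0.1289]
orientation: [[0.008, 0.999, -0.038], [-0.001, -0.038, -0.999], [-1.0, 0.008, 0.001]]
wrist_force: [1.4, 0.8, 0.4]
finger_gap: -0.0
```

```bash
python3 -c "
from h import *
ram()
print(env.pinpoint('paddle','scene')[:1])
i=cv2.imread('pics/last_scene.png')[190:310,230:390]
cv2.imwrite('pics/c2.png',cv2.resize(i,(640,480)))"
```

```text
[('top', 650, 125.08), ('scene', 298, 123.57)] t 5.3 tcp [537.7  77.3 128.9] F [-0.2  0.4 -0.1]
[{'xyz': [0.5332, 0.0704, 0.1264], 'conf': 0.89}]
```

View pics/c2.png

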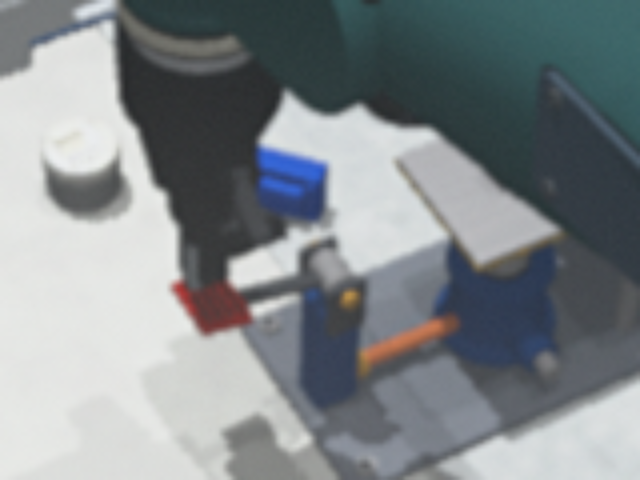

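The paddle at (210,305) still sits level and shut. The fingers are right over it, with no contact force yet.

move_arm(
  series=[
    {"x": 2,"y": -3,"z": 0,"rx": 0,"ry": 0,"rz": -0.008,"claw": -1},
    {"x": 2,"y": 0,"z": 0,"rx": 0,"ry": 0,"rz": 0,"claw": -1},
    {"x": 1,"y": 0,"z": 0,"rx": 0,"ry": 0,"rz": 0,"claw": -1},
  ],
)

```text
clock: 5.6
tcp_pos: [0.5347, 0.0775, 0.1241]
orientation: [[0.0, 0.999, -0.038], [-0.001, -0.038, -0.999], [-1.0, 0.0, 0.001]]
wrist_force: [-0.6, 0.0, -0.4]
finger_gap: -0.0001
```

```bash
python3 -c "
from h import *
ram()"
```

```text
[('top', 654, 125.12), ('scene', 262, 123.93)] t 5.7 tcp [534.6  77.5 124. ] F [-0.5 -0.4 -1. ]
```

```bash
python3 -c "
from h import *
im,d,W=cloud('scene');x,y,z=W[...,0],W[...,1],W[...,2]
b,g,r=[im[...,k].astype(int) for k in range(3)]
m=(r>90)&(g<70)&(b<80)&(abs(y-.075)<.05)&(abs(x-.53)<.06)&(d>0)
p=W[m]*1000; print(m.sum(),np.percentile(p,[5,50,95],axis=0).round(1))
A=np.c_[p,np.ones(len(p))]; s=np.linalg.lstsq(np.c_[p[:,:2]-[534,78],np.ones(len(p))],p[:,2],rcond=None)[0]; print('plane',s)
m=(r<60)&(g<60)&(b<60)&(abs(y-.075)<.03)&(abs(x-.53)<.04)&(z<.16)&(z>.1)&(d>0)
p=W[m]*1000; print(m.sum(),np.percentile(p,[0,5,50,95],axis=0).round(1))
i=im[190:310,230:390].copy()
cv2.imwrite('pics/c3.png',cv2.resize(im[235:285,260:320],(720,600),interpolation=cv2.INTER_CUBIC))"
```

```text
101 [[516.7  63.4 119.7]
 [527.2  78.  124.2]
 [542.5  88.8 127.8]]
plane [ -1.34054862  -1.64411693 118.03846704]
11 [[519.4  75.3 144.6]
 [519.6  75.5 147. ]
 [521.3  78.  152.7]
 [523.4  85.  157.6]]
```

View pics/c3.png

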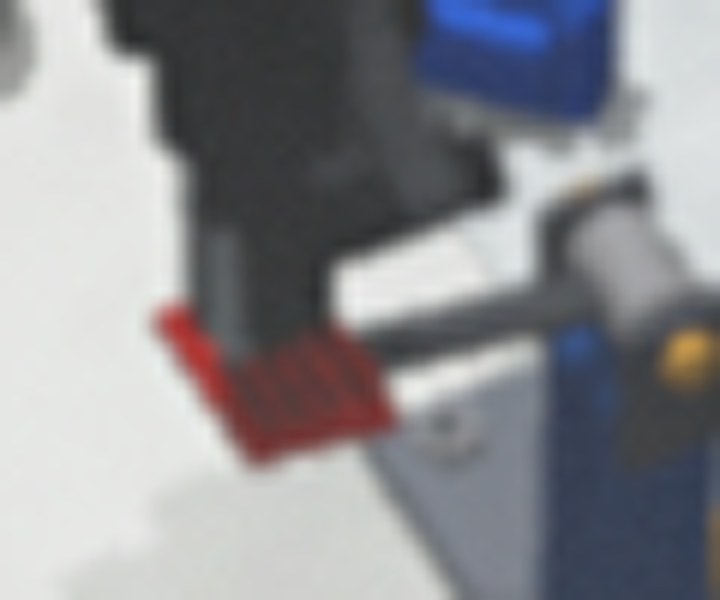

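The paddle (centre at 310,390 in the crop) is still tilted up, so it is shut. The fingertip at (280,350) is just at its surface.

move_arm(
  series=[
    {"x": 2,"y": 0,"z": 0,"rx": 0,"ry": 0,"rz": 0,"claw": -1},
    {"x": 2,"y": 0,"z": 0,"rx": 0,"ry": 0,"rz": 0,"claw": -1},
    {"x": 1,"y": 0,"z": 0,"rx": 0,"ry": 0,"rz": 0,"claw": -1},
  ],
)

```text
clock: 6.0
tcp_pos: [0.5351, 0.0775, 0.1193]
orientation: [[0.001, 0.999, -0.037], [-0.001, -0.037, -0.999], [-1.0, 0.001, 0.001]]
wrist_force: [-0.5, -0.3, 0.3]
finger_gap: -0.0003
```

```bash
python3 -c "
from h import *
ram()"
```

```text
[('top', 649, 125.18), ('scene', 246, 123.56)] t 6.1 tcp [535.   77.5 119.2] F [-0.1  0.  -0.4]
```

```bash
python3 -c "
from h import *
im,d,W=cloud('scene');x,y,z=W[...,0],W[...,1],W[...,2]
b,g,r=[im[...,k].astype(int) for k in range(3)]
m=(r>90)&(g<70)&(b<80)&(abs(y-.075)<.05)&(abs(x-.53)<.06)&(d>0)
p=W[m]*1000; print(m.sum(),np.percentile(p,[5,50,95],axis=0).round(1))
c=env.get_calibration('scene');o=env.get_obs()
def pr(X):
    q=np.array(c['R'])@X+c['t']; return np.array([q[0]/q[2]*c['fx']+c['cx'],q[1]/q[2]*c['fy']+c['cy']])
big=cv2.resize(im[235:285,260:320],(720,600),interpolation=cv2.INTER_CUBIC)
for off,col in((0,(0,255,0)),(.014,(255,255,0))):
    u=(pr(o['tcp_pos']+off*o['orientation'][:,0])-[260,235]+.5)*12
    cv2.circle(big,tuple(int(v) for v in u),5,col,-1)
cv2.imwrite('pics/c4.png',big); print(env.pinpoint('paddle','scene')[:1],env.pinpoint('release_lever','scene')[:1])"
```

```text
87 [[516.1  61.2 120.1]
 [523.8  75.6 123.8]
 [538.6  89.  130. ]]
[{'xyz': [0.5325, 0.0716, 0.1255], 'conf': 0.78}] [{'xyz': [0.5355, 0.0034, 0.1073], 'conf': 0.87}]
```

View pics/c4.png

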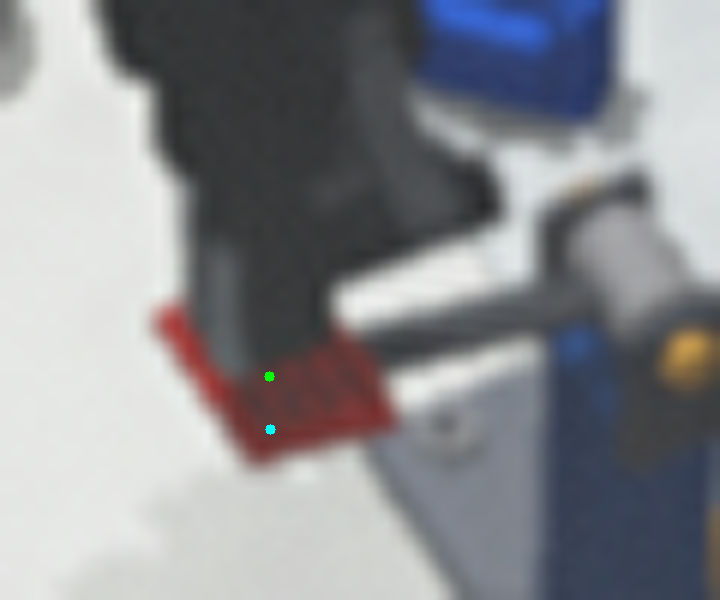

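The shut fingertip ends close to the TCP point (green, 270,376), not 14 mm ahead of it. I'll keep going down in small steps and watch the force.

move_arm(
  series=[
    {"x": 1.5,"y": 0,"z": 0,"rx": 0,"ry": 0,"rz": 0,"claw": -1},
    {"x": 1.5,"y": 0,"z": 0,"rx": 0,"ry": 0,"rz": 0,"claw": -1},
    {"x": 0,"y": 0,"z": 0,"rx": 0,"ry": 0,"rz": 0,"claw": -1},
  ],
)

```text
clock: 6.5
tcp_pos: [0.5355, 0.0775, 0.1167]
orientation: [[0.003, 0.999, -0.038], [-0.001, -0.038, -0.999], [-1.0, 0.003, 0.001]]
wrist_force: [0.4, 0.7, -0.1]
finger_gap: 0.0002
```

move_arm(
  series=[
    {"x": 1.5,"y": 0,"z": 0,"rx": 0,"ry": 0,"rz": 0,"claw": -1},
    {"x": 1.5,"y": 0,"z": 0,"rx": 0,"ry": 0,"rz": 0,"claw": -1},
  ],
)

```text
clock: 6.67
tcp_pos: [0.5357, 0.0775, 0.1138]
orientation: [[0.003, 0.999, -0.037], [-0.001, -0.037, -0.999], [-1.0, 0.003, 0.0]]
wrist_force: [0.3, 0.5, -0.4]
finger_gap: 0.0005
```

move_arm(
  series=[
    {"x": 1.5,"y": 0,"z": 0,"rx": 0,"ry": 0,"rz": 0,"claw": -1},
    {"x": 1.5,"y": 0,"z": 0,"rx": 0,"ry": 0,"rz": 0,"claw": -1},
  ],
)

```text
clock: 6.83
tcp_pos: [0.5359, 0.0778, 0.1123]
orientation: [[0.004, 0.999, -0.037], [0.0, -0.037, -0.999], [-1.0, 0.004, -0.0]]
wrist_force: [-3.0, 0.7, 5.8]
finger_gap: -0.0003
```

```bash
python3 -c "
from h import *
ram()
im,d,W=cloud('scene')
cv2.imwrite('pics/c5.png',cv2.resize(im[235:285,260:320],(720,600),interpolation=cv2.INTER_CUBIC))
c=env.get_calibration('scene'); print(-np.array(c['R']).T@c['t'])
for v in range(256,276,2): print(v,[tuple((W[v,u]*1000).round().astype(int)) for u in range(276,292,3)])
"
```

```text
[('top', 643, 125.07), ('scene', 240, 123.48)] t 6.93 tcp [535.9  77.8 112.4] F [-2.7  0.1  5.3]
[-0.14423572  0.4447928   1.06768029]
256 [(np.int64(533), np.int64(91), np.int64(160)), (np.int64(522), np.int64(90), np.int64(170)), (np.int64(509), np.int64(91), np.int64(185)), (np.int64(494), np.int64(93), np.int64(202)), (np.int64(481), np.int64(94), np.int64(215)), (np.int64(477), np.int64(90), np.int64(217))]
258 [(np.int64(532), np.int64(92), np.int64(156)), (np.int64(529), np.int64(87), np.int64(155)), (np.int64(505), np.int64(93), np.int64(184)), (np.int64(491), np.int64(95), np.int64(200)), (np.int64(479), np.int64(95), np.int64(213)), (np.int64(476), np.int64(90), np.int64(212))]
260 [(np.int64(532), np.int64(92), np.int64(149)), (np.int64(530), np.int64(87), np.int64(149)), (np.int64(503), np.int64(94), np.int64(181)), (np.int64(493), np.int64(94), np.int64(192)), (np.int64(479), np.int64(95), np.int64(207)), (np.int64(629), np.int64(3), np.int64(-5))]
262 [(np.int64(534), np.int64(91), np.int64(141)), (np.int64(528), np.int64(87), np.int64(145)), (np.int64(524), np.int64(83
[... 1125 characters left out ...]
 np.int64(130)), (np.int64(521), np.int64(79), np.int64(122)), (np.int64(518), np.int64(73), np.int64(122)), (np.int64(516), np.int64(68), np.int64(121))]
272 [(np.int64(613), np.int64(50), np.int64(-2)), (np.int64(521), np.int64(92), np.int64(124)), (np.int64(517), np.int64(87), np.int64(125)), (np.int64(517), np.int64(81), np.int64(121)), (np.int64(598), np.int64(28), np.int64(0)), (np.int64(593), np.int64(24), np.int64(3))]
274 [(np.int64(606), np.int64(54), np.int64(1)), (np.int64(604), np.int64(48), np.int64(-1)), (np.int64(600), np.int64(43), np.int64(1)), (np.int64(597), np.int64(37), np.int64(0)), (np.int64(594), np.int64(31), np.int64(0)), (np.int64(587), np.int64(27), np.int64(4))]
```

View pics/c5.png

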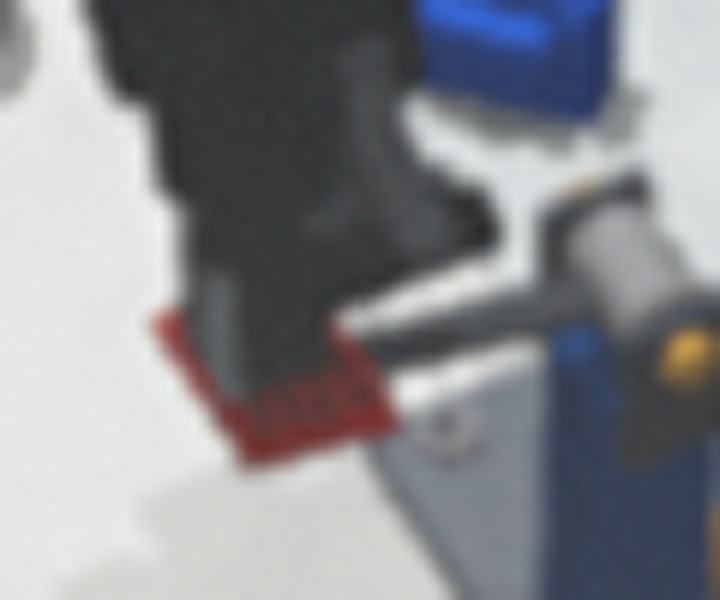

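Contact. The force is 5.5 N at TCP z = 112.4 mm, so the tip is about 14 mm above the reported TCP. Valve 0.2 should come near TCP 96.5.

move_arm(
  series=[
    {"x": 3,"y": 0,"z": 0,"rx": 0,"ry": 0,"rz": 0,"claw": -1},
    {"x": 3,"y": 0,"z": 0,"rx": 0,"ry": 0,"rz": 0,"claw": -1},
    {"x": 3,"y": 0,"z": 0,"rx": 0,"ry": 0,"rz": -0.004,"claw": -1},
    {"x": 3,"y": 0,"z": 0,"rx": 0,"ry": 0,"rz": 0,"claw": -1},
    {"x": 2,"y": 0,"z": 0,"rx": 0,"ry": 0,"rz": 0,"claw": -1},
    {"x": 0,"y": 0,"z": 0,"rx": 0,"ry": 0,"rz": 0,"claw": -1},
  ],
)

```text
clock: 7.48
tcp_pos: [0.5359, 0.0791, 0.1066]
orientation: [[0.004, 0.999, -0.036], [0.002, -0.036, -0.999], [-1.0, 0.004, -0.003]]
wrist_force: [-2.5, -2.2, 6.3]
finger_gap: 0.0001
```

```bash
python3 -c "
from h import *
ram();ram()"
```

```text
[('top', 642, 125.06), ('scene', 206, 123.4)] t 7.58 tcp [535.9  79.1 107.1] F [-2.5  0.1  5.8]
[('top', 650, 125.1), ('scene', 212, 123.32)] t 7.68 tcp [536.   79.1 107. ] F [-3.9 -1.   7.1]
```

move_arm(
  series=[
    {"x": 4,"y": 0,"z": 0,"rx": 0,"ry": 0.002,"rz": 0,"claw": -1},
    {"x": 4,"y": 0,"z": 1,"rx": 0,"ry": 0,"rz": 0,"claw": -1},
    {"x": 3,"y": 0,"z": 0,"rx": 0,"ry": 0,"rz": 0,"claw": -1},
    {"x": 2,"y": 0,"z": 0,"rx": 0,"ry": 0,"rz": 0,"claw": -1},
  ],
)

```text
clock: 8.02
tcp_pos: [0.5361, 0.0799, 0.1005]
orientation: [[0.008, 0.999, -0.035], [0.008, -0.035, -0.999], [-1.0, 0.008, -0.008]]
wrist_force: [-3.5, -1.8, 6.8]
finger_gap: -0.0002
```

```bash
python3 -c "
from h import *
ram()"
```

```text
[('top', 658, 125.07), ('scene', 174, 123.4)] t 8.12 tcp [536.1  79.9 100.5] F [-2.6 -0.2  6.9]
```

move_arm(
  series=[
    {"x": 2,"y": 0,"z": 0,"rx": 0,"ry": 0,"rz": 0,"claw": -1},
    {"x": 2,"y": 0,"z": 0,"rx": 0,"ry": 0,"rz": 0,"claw": -1},
    {"x": 2,"y": 0,"z": 0,"rx": 0,"ry": 0,"rz": 0,"claw": -1},
  ],
)

```text
clock: 8.37
tcp_pos: [0.5361, 0.08, 0.0994]
orientation: [[0.01, 0.999, -0.035], [0.008, -0.035, -0.999], [-1.0, 0.01, -0.008]]
wrist_force: [-3.3, -0.7, 7.6]
finger_gap: 0.0001
```

```bash
python3 -c "
from h import *
ram()"
```

```text
[('top', 648, 124.98), ('scene', 167, 123.29)] t 8.47 tcp [536.1  80.   99.4] F [-3.7 -1.3  6.5]
```

move_arm(
  series=[
    {"x": 3,"y": 0,"z": 0,"rx": 0,"ry": -0.003,"rz": -0.004,"claw": -1},
    {"x": 3,"y": 0,"z": 0.5,"rx": 0,"ry": -0.003,"rz": -0.004,"claw": -1},
    {"x": 2.5,"y": 0,"z": 0,"rx": 0,"ry": -0.002,"rz": -0.003,"claw": -1},
  ],
)

```text
clock: 8.72
tcp_pos: [0.5361, 0.0801, 0.0965]
orientation: [[0.001, 0.999, -0.035], [0.001, -0.035, -0.999], [-1.0, 0.001, -0.001]]
wrist_force: [-4.4, -1.2, 8.7]
finger_gap: -0.0001
```

```bash
cat > r.py <<'E'
from h import *
def q():
    im,d,W=cloud("top"); x,y,z=W[...,0],W[...,1],W[...,2]
    m=(d>0)&(abs(x-.528)<.035)&(abs(y+.097)<.038)&(z<.129)&(z>.06)&~((abs(x-.530)<.026)&(abs(y+.109)<.034))
    zz=z[m]*1000; zz=zz[abs(zz-np.median(zz))<4]; return zz.mean()
o=env.get_obs(); t0=o["clock"]; a=q(); b=q(); o=env.get_obs()
f=open("log.txt","a+"); f.seek(0); L=f.read().split()
pt,pz=(float(L[-2]),float(L[-1])) if L else (t0,a)
print("z %.2f %.2f"%(a,b),"rate since last %.1f"%((pz-a)/max(t0-pt,.01)),"t",t0,"tcp",np.round(o["tcp_pos"]*1000,1),"F",np.round(o["wrist_force"],1))
f.write(f"{t0} {a}\n")
E
python3 r.py
```

```text
z 125.19 125.00 rate since last 0.0 t 8.7167 tcp [536.1  80.2  96.5] F [-3.7 -0.1  8.2]
```

move_arm(
  series=[
    {"x": 2.6,"y": 0,"z": 0.2,"rx": 0,"ry": 0,"rz": 0,"claw": -1},
    {"x": 2.6,"y": 0,"z": 0.2,"rx": 0,"ry": 0,"rz": 0,"claw": -1},
    {"x": 2.6,"y": 0,"z": 0,"rx": 0,"ry": 0,"rz": 0,"claw": -1},
  ],
)

```text
clock: 9.07
tcp_pos: [0.5361, 0.0803, 0.095]
orientation: [[0.003, 0.999, -0.034], [0.002, -0.034, -0.999], [-1.0, 0.003, -0.002]]
wrist_force: [-4.8, -0.5, 9.7]
finger_gap: -0.0001
```

```bash
python3 r.py
```

```text
z 125.03 125.06 rate since last 0.5 t 9.0667 tcp [536.1  80.2  94.9] F [-3.6 -0.4  8.7]
```

move_arm(
  series=[
    {"x": 2.9,"y": 0,"z": 0.2,"rx": 0,"ry": 0,"rz": 0,"claw": -1},
    {"x": 2.9,"y": 0,"z": 0.2,"rx": 0,"ry": 0,"rz": 0,"claw": -1},
    {"x": 2.9,"y": 0,"z": 0,"rx": 0,"ry": -0.002,"rz": -0.002,"claw": -1},
  ],
)

```text
clock: 9.42
tcp_pos: [0.5362, 0.0803, 0.093]
orientation: [[0.004, 0.999, -0.034], [0.0, -0.034, -0.999], [-1.0, 0.004, -0.001]]
wrist_force: [-4.0, -0.4, 9.4]
finger_gap: 0.0002
```

```bash
python3 r.py
```

```text
z 125.01 125.01 rate since last 0.0 t 9.4167 tcp [536.1  80.3  92.8] F [-4.3 -1.1  9.7]
```

move_arm(
  series=[
    {"x": 3,"y": 0,"z": 0.2,"rx": 0,"ry": 0,"rz": -0.001,"claw": -1},
    {"x": 3,"y": 0,"z": 0.2,"rx": 0,"ry": 0,"rz": -0.001,"claw": -1},
    {"x": 3,"y": 0,"z": 0,"rx": 0,"ry": -0.001,"rz": -0.002,"claw": -1},
  ],
)

```text
clock: 9.77
tcp_pos: [0.5362, 0.0803, 0.0908]
orientation: [[0.003, 0.999, -0.033], [-0.0, -0.033, -0.999], [-1.0, 0.003, 0.0]]
wrist_force: [-4.9, -0.9, 10.9]
finger_gap: -0.0001
```

```bash
python3 r.py
```

```text
z 124.94 124.97 rate since last 0.2 t 9.7667 tcp [536.2  80.3  90.7] F [-3.8 -1.3  9. ]
```

move_arm(
  series=[
    {"x": 2.9,"y": 0,"z": 0.2,"rx": 0,"ry": 0,"rz": -0.001,"claw": -1},
    {"x": 2.9,"y": 0,"z": 0.2,"rx": 0,"ry": 0,"rz": -0.001,"claw": -1},
    {"x": 2.9,"y": 0,"z": 0,"rx": 0,"ry": -0.001,"rz": -0.001,"claw": -1},
  ],
)

```text
clock: 10.12
tcp_pos: [0.5362, 0.0802, 0.0892]
orientation: [[0.002, 0.999, -0.033], [-0.001, -0.033, -0.999], [-1.0, 0.002, 0.001]]
wrist_force: [-5.2, -0.7, 10.7]
finger_gap: 0.0001
```

```bash
python3 r.py
```

```text
z 124.40 123.89 rate since last 1.5 t 10.1167 tcp [536.2  80.2  89.1] F [-4.8 -0.6 10.5]
```

Sinking has started. I'll hold still with camera calls and measure the rate.

```bash
python3 r.py; python3 r.py;python3 r.py
```

```text
z 123.35 122.85 rate since last 10.5 t 10.2167 tcp [536.2  80.2  89.2] F [-4.1  0.2 10.3]
z 122.53 121.88 rate since last 8.3 t 10.3167 tcp [536.2  80.2  89.2] F [-5.6 -0.5 11. ]
z 121.37 120.71 rate since last 11.5 t 10.4167 tcp [536.2  80.2  89.2] F [-4.8 -0.4 10.3]
```

move_arm(
  series=[
    {"x": 2.3,"y": 0,"z": 0.1,"rx": 0,"ry": 0,"rz": 0,"claw": -1},
    {"x": 2.3,"y": 0,"z": 0.1,"rx": 0,"ry": 0,"rz": -0.001,"claw": -1},
    {"x": 2.3,"y": 0,"z": 0,"rx": 0,"ry": 0,"rz": -0.001,"claw": -1},
    {"x": 2.3,"y": 0,"z": 0,"rx": 0,"ry": 0,"rz": 0,"claw": -1},
  ],
)

```text
clock: 10.85
tcp_pos: [0.5362, 0.0802, 0.0894]
orientation: [[0.004, 0.999, -0.033], [-0.001, -0.033, -0.999], [-1.0, 0.004, 0.001]]
wrist_force: [-4.0, 0.2, 9.6]
finger_gap: -0.0001
```

```bash
python3 r.py;python3 r.py;python3 r.py
```

```text
z 116.85 116.35 rate since last 10.4 t 10.85 tcp [536.2  80.2  89.5] F [-4.5 -0.1  9.8]
z 115.65 115.28 rate since last 12.0 t 10.95 tcp [536.2  80.2  89.5] F [-4.1 -0.1  9.2]
z 114.74 114.33 rate since last 9.1 t 11.05 tcp [536.2  80.2  89.5] F [-4.   0.2  9.7]
```

move_arm(
  series=[
    {"x": 2.4,"y": 0,"z": 0,"rx": 0,"ry": 0,"rz": -0.001,"claw": -1},
    {"x": 2.4,"y": 0,"z": 0,"rx": 0,"ry": 0,"rz": -0.001,"claw": -1},
    {"x": 2.3,"y": 0,"z": 0,"rx": 0,"ry": 0,"rz": -0.001,"claw": -1},
    {"x": 2.3,"y": 0,"z": 0,"rx": 0,"ry": 0,"rz": -0.001,"claw": -1},
    {"x": 2.4,"y": 0,"z": 0,"rx": 0,"ry": 0,"rz": -0.001,"claw": -1},
    {"x": 2.3,"y": 0,"z": 0,"rx": 0,"ry": 0,"rz": 0,"claw": -1},
  ],
)

```text
clock: 11.65
tcp_pos: [0.5362, 0.0802, 0.0896]
orientation: [[0.004, 0.999, -0.032], [-0.002, -0.032, -0.999], [-1.0, 0.004, 0.002]]
wrist_force: [-4.9, -0.1, 10.4]
finger_gap: 0.0001
```

```bash
python3 r.py;python3 r.py
```

```text
z 108.51 108.25 rate since last 10.4 t 11.65 tcp [536.2  80.2  89.6] F [-3.8  0.2 10.3]
z 107.47 107.18 rate since last 10.4 t 11.75 tcp [536.2  80.2  89.6] F [-4.2  0.4 10.1]
```

move_arm(
  series=[
    {"x": 2.4,"y": 0,"z": 0,"rx": 0,"ry": 0,"rz": -0.001,"claw": -1},
    {"x": 2.4,"y": 0,"z": 0,"rx": 0,"ry": 0,"rz": -0.001,"claw": -1},
    {"x": 2.4,"y": 0,"z": 0,"rx": 0,"ry": 0,"rz": -0.001,"claw": -1},
    {"x": 2.3,"y": 0,"z": 0,"rx": 0,"ry": 0,"rz": -0.001,"claw": -1},
    {"x": 2.4,"y": 0,"z": 0,"rx": 0,"ry": 0,"rz": -0.001,"claw": -1},
    {"x": 2.3,"y": 0,"z": 0,"rx": 0,"ry": 0,"rz": -0.001,"claw": -1},
    {"x": 2.4,"y": 0,"z": 0,"rx": 0,"ry": 0,"rz": 0,"claw": -1},
    {"x": 2.3,"y": 0,"z": 0,"rx": 0,"ry": 0,"rz": 0,"claw": -1},
  ],
)

```text
clock: 12.52
tcp_pos: [0.5362, 0.0802, 0.0896]
orientation: [[0.005, 0.999, -0.032], [-0.003, -0.032, -0.999], [-1.0, 0.005, 0.003]]
wrist_force: [-5.1, 0.2, 10.5]
finger_gap: 0.0003
```

```bash
python3 r.py;python3 r.py
```

```text
z 99.68 99.41 rate since last 10.2 t 12.5167 tcp [536.2  80.2  89.6] F [-5.3  1.  10.3]
z 99.06 98.45 rate since last 6.1 t 12.6167 tcp [536.2  80.2  89.6] F [-4.5 -0.4  9.7]
```

move_arm(
  series=[
    {"x": 2.4,"y": 0,"z": 0,"rx": 0,"ry": 0,"rz": -0.001,"claw": -1},
    {"x": 2.4,"y": 0,"z": 0,"rx": 0,"ry": 0.001,"rz": -0.001,"claw": -1},
    {"x": 2.4,"y": 0,"z": 0,"rx": 0,"ry": 0,"rz": -0.001,"claw": -1},
    {"x": 2.3,"y": 0,"z": 0,"rx": 0,"ry": 0,"rz": -0.001,"claw": -1},
    {"x": 2.4,"y": 0,"z": 0,"rx": 0,"ry": 0,"rz": -0.001,"claw": -1},
    {"x": 2.3,"y": 0,"z": 0,"rx": 0,"ry": 0,"rz": -0.001,"claw": -1},
    {"x": 2.4,"y": 0,"z": 0,"rx": 0,"ry": 0,"rz": 0,"claw": -1},
    {"x": 2.3,"y": 0,"z": 0,"rx": 0,"ry": 0,"rz": -0.001,"claw": -1},
    {"x": 2.4,"y": 0,"z": 0,"rx": 0,"ry": 0,"rz": -0.001,"claw": -1},
    {"x": 2.3,"y": 0,"z": 0,"rx": 0,"ry": 0,"rz": -0.001,"claw": -1},
  ],
)

```text
clock: 13.55
tcp_pos: [0.5362, 0.0802, 0.0896]
orientation: [[0.005, 0.999, -0.031], [-0.003, -0.031, -1.0], [-1.0, 0.005, 0.003]]
wrist_force: [-5.7, 0.8, 9.7]
finger_gap: 0.0003
```

```bash
python3 r.py;python3 r.py
```

```text
z 89.60 89.22 rate since last 10.1 t 13.55 tcp [536.2  80.2  89.6] F [-4.9 -0.3 10.3]
z 88.54 88.26 rate since last 10.6 t 13.65 tcp [536.2  80.2  89.6] F [-4.9 -0.1  9.6]
```

move_arm(
  series=[
    {"x": 2.4,"y": 0,"z": 0,"rx": 0,"ry": 0,"rz": -0.001,"claw": -1},
    {"x": 2.4,"y": 0,"z": 0,"rx": 0,"ry": 0.001,"rz": -0.001,"claw": -1},
    {"x": 2.4,"y": 0,"z": 0,"rx": 0,"ry": 0,"rz": -0.001,"claw": -1},
    {"x": 2.3,"y": 0,"z": 0,"rx": 0,"ry": 0,"rz": -0.001,"claw": -1},
    {"x": 2.4,"y": 0,"z": 0,"rx": 0,"ry": 0,"rz": -0.001,"claw": -1},
    {"x": 2.3,"y": 0,"z": 0,"rx": 0,"ry": 0,"rz": -0.001,"claw": -1},
    {"x": 2.4,"y": 0,"z": 0,"rx": 0,"ry": 0,"rz": 0,"claw": -1},
    {"x": 2.3,"y": 0,"z": 0,"rx": 0,"ry": 0,"rz": -0.001,"claw": -1},
    {"x": 2.4,"y": 0,"z": 0,"rx": 0,"ry": 0,"rz": -0.001,"claw": -1},
    {"x": 2.3,"y": 0,"z": 0,"rx": 0,"ry": 0,"rz": -0.001,"claw": -1},
    {"x": 2.4,"y": 0,"z": 0,"rx": 0,"ry": 0,"rz": -0.001,"claw": -1},
    {"x": 2.3,"y": 0,"z": 0,"rx": 0,"ry": 0,"rz": -0.001,"claw": -1},
    {"x": 2.4,"y": 0,"z": 0,"rx": 0,"ry": 0,"rz": 0,"claw": -1},
    {"x": 2.3,"y": 0,"z": 0,"rx": 0,"ry": 0,"rz": -0.001,"claw": -1},
    {"x": 2.4,"y": 0,"z": 0,"rx": 0,"ry": 0,"rz": -0.001,"claw": -1},
    {"x": 2.3,"y": 0,"z": 0,"rx": 0,"ry": 0,"rz": -0.001,"claw": -1},
  ],
)

```text
clock: 15.08
tcp_pos: [0.5362, 0.0802, 0.0896]
orientation: [[0.005, 1.0, -0.031], [-0.004, -0.031, -1.0], [-1.0, 0.005, 0.004]]
wrist_force: [-4.7, 0.0, 9.5]
finger_gap: 0.0006
```

```bash
python3 r.py;python3 r.py
```

```text
z 74.34 73.68 rate since last 9.9 t 15.0833 tcp [536.2  80.2  89.7] F [-4.8 -0.7  9. ]
z 73.47 72.97 rate since last 8.7 t 15.1833 tcp [536.2  80.2  89.6] F [-4.9 -0.5 10.3]
```

move_arm(
  series=[
    {"x": 2.4,"y": 0,"z": 0,"rx": 0,"ry": 0,"rz": -0.001,"claw": -1},
    {"x": 2.3,"y": 0,"z": 0,"rx": 0,"ry": 0,"rz": 0,"claw": -1},
    {"x": 2.4,"y": 0,"z": 0,"rx": 0,"ry": 0,"rz": -0.001,"claw": -1},
    {"x": 2.3,"y": 0,"z": 0,"rx": 0,"ry": 0,"rz": -0.001,"claw": -1},
    {"x": 2.4,"y": 0,"z": 0,"rx": 0,"ry": 0,"rz": -0.001,"claw": -1},
    {"x": 2.3,"y": 0,"z": 0,"rx": 0,"ry": 0,"rz": -0.001,"claw": -1},
  ],
)

```text
clock: 15.78
tcp_pos: [0.5362, 0.0802, 0.0896]
orientation: [[0.005, 1.0, -0.03], [-0.005, -0.03, -1.0], [-1.0, 0.005, 0.005]]
wrist_force: [-4.9, 0.7, 9.3]
finger_gap: -0.0002
```

```bash
python3 r.py;python3 r.py
```

```text
z 70.53 70.42 rate since last 4.9 t 15.7833 tcp [536.2  80.2  89.7] F [-4.2 -0.1 10.2]
z 70.44 70.45 rate since last 0.9 t 15.8833 tcp [536.2  80.2  89.6] F [-4.7 -0.9  9.3]
```

The platform is down at 70.4 mm. Now I'll raise the tool off the lever.

move_arm(
  series=[
    {"x": -6,"y": 0,"z": 0,"rx": 0,"ry": 0,"rz": 0,"claw": -1},
    {"x": -8,"y": 0,"z": 0,"rx": 0,"ry": 0,"rz": 0,"claw": -1},
    {"x": -12,"y": 0,"z": 0,"rx": 0,"ry": 0,"rz": 0,"claw": -1},
    {"x": -20,"y": 0,"z": 0,"rx": 0,"ry": 0,"rz": 0,"claw": -1},
    {"x": -20,"y": 0,"z": 0,"rx": 0,"ry": 0,"rz": 0,"claw": -1},
    {"x": -15,"y": 0,"z": 0,"rx": 0,"ry": 0,"rz": 0,"claw": -1},
    {"x": 0,"y": 0,"z": 0,"rx": 0,"ry": 0,"rz": 0,"claw": -0.5},
  ],
)

```text
clock: 16.57
tcp_pos: [0.5362, 0.0795, 0.1762]
orientation: [[0.008, 0.999, -0.031], [-0.007, -0.031, -0.999], [-1.0, 0.008, 0.007]]
wrist_force: [-0.0, -0.1, 0.1]
finger_gap: 0.011
```

```bash
cat > m.py <<'E'
from h import *
im,d,W=cloud("top"); x,y,z=W[...,0],W[...,1],W[...,2]
near=(d>0)&(abs(x-.528)<.06)&(y<-.03)&(y>-.26)
print("plat",box(W,near&(abs(z-.070)<.005)&(y>-.145)))
t=near&(z>.0985)&(z<.112)
print("trafo",box(W,t)); t2=near&(z>.103)&(z<.112); 
if t2.sum()>5: print("core",box(W,t2))
print("stop",box(W,near&(abs(z-.095)<.0035)&(y<-.215)))
o=env.get_obs(); print(o["clock"],np.round(o["tcp_pos"]*1000,1),np.round(o["orientation"],3).tolist(),o["finger_gap"],np.round(o["wrist_force"],1))
cv2.imwrite("pics/m.png",cv2.resize(im[190:340,230:480],(750,450),interpolation=cv2.INTER_CUBIC))
E
python3 m.py; python3 -c "
from h import *
im,d,W=cloud('scene');print(env.pinpoint('paddle','scene')[:1])"
```

```text
plat (1474, 527.1, -97.9, 90.3, 84.9, 87.8, [519.8, -90.8, 70.4])
trafo (250, 512.3, -164.8, 77.5, 149.7, 5.7, [530.2, -109.8, 105.2])
core (166, 530.7, -108.2, 42.6, 21.5, 84.1, [531.2, -108.9, 106.5])
stop (221, 522.0, -234.9, 11.6, 87.0, 87.5, [520.8, -234.7, 95.0])
16.6167 [535.6  79.4 174.6] [[0.006, 1.0, -0.031], [-0.007, -0.031, -0.999], [-1.0, 0.006, 0.007]] 0.018243167889473957 [ 0.8 -0.3  0.3]
[{'xyz': [0.5358, 0.0721, 0.1265], 'conf': 0.75}]
```

move_arm(
  series=[
    {"x": 0,"y": 0,"z": 20,"rx": 0,"ry": 0,"rz": -0.003,"claw": -1},
    {"x": 0,"y": 0,"z": 30,"rx": 0,"ry": 0.003,"rz": 0,"claw": -1},
    {"x": 0,"y": 0,"z": 30,"rx": 0,"ry": 0,"rz": 0,"claw": -1},
    {"x": 0,"y": 0,"z": 30,"rx": 0,"ry": 0,"rz": 0,"claw": -1},
    {"x": 0,"y": 0,"z": 20,"rx": 0,"ry": 0,"rz": 0,"claw": -1},
    {"x": 0,"y": 0,"z": 0,"rx": 0,"ry": 0,"rz": 0,"claw": -1},
    {"x": 0,"y": 0,"z": 0,"rx": 0,"ry": 0,"rz": 0,"claw": -1},
    {"x": 0,"y": 0,"z": 0,"rx": 0,"ry": 0,"rz": 0,"claw": -1},
  ],
)

```text
clock: 17.38
tcp_pos: [0.5229, -0.0528, 0.1558]
orientation: [[-0.029, 0.999, -0.027], [0.001, -0.027, -1.0], [-1.0, -0.029, -0.0]]
wrist_force: [0.1, 0.3, 0.6]
finger_gap: 0.0002
```

```bash
python3 -c "
from h import *
im,d,W=cloud('scene');o=env.get_obs();T=o['tcp_pos']
print(o['clock'],T.round(4),o['orientation'].round(3).tolist())
m=(d>0)&(abs(W[...,0]-T[0]+.0)<.025)&(abs(W[...,1]-T[1])<.02)&(W[...,2]>.125)&(W[...,2]<.23)
p=W[m]*1000; print(m.sum(),np.percentile(p,[0,2,5,50],axis=0).round(1))
v,u=np.nonzero(m); 
cv2.imwrite('pics/c6.png',cv2.resize(im[180:280,270:420],(750,500),interpolation=cv2.INTER_CUBIC))
"
```

```text
17.4333 [ 0.5227 -0.0524  0.1556] [[-0.029, 0.999, -0.026], [0.001, -0.026, -1.0], [-1.0, -0.029, -0.001]]
265 [[498.  -61.8 169.1]
 [500.9 -58.6 171.3]
 [505.4 -57.1 175.6]
 [516.2 -41.3 203.1]]
```

View pics/c6.png

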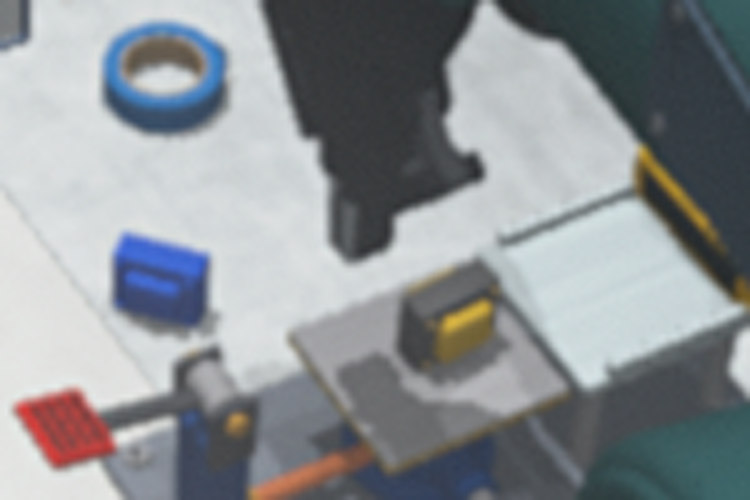

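The image shows the lever back up, with the paddle at (65,425). The transformer stands on the lowered platform at (450,315). The shut fingertips at (350,255) are above and +y of it. Depth puts the tip at 169 mm with TCP at 156, so tip ≈ TCP + 13.5 mm.

move_arm(
  series=[
    {"x": 0,"y": 9,"z": 11,"rx": 0.01,"ry": 0,"rz": 0.029,"claw": -1},
    {"x": 0,"y": 0,"z": 0,"rx": 0,"ry": 0,"rz": 0,"claw": -1},
    {"x": 15,"y": 0,"z": 0,"rx": 0,"ry": 0,"rz": 0,"claw": -1},
    {"x": 20,"y": 0,"z": 0,"rx": 0,"ry": 0,"rz": 0,"claw": -1},
    {"x": 15,"y": 0,"z": 0,"rx": 0,"ry": 0,"rz": 0,"claw": -1},
    {"x": 10,"y": 0,"z": 0,"rx": 0,"ry": 0,"rz": 0,"claw": -1},
    {"x": 5,"y": 0,"z": 0,"rx": 0,"ry": 0,"rz": 0,"claw": -1},
    {"x": 0,"y": 0,"z": 0,"rx": 0,"ry": 0,"rz": 0,"claw": -1},
  ],
)

```text
clock: 18.1
tcp_pos: [0.5316, -0.0533, 0.0877]
orientation: [[-0.001, 1.0, -0.024], [0.005, -0.024, -1.0], [-1.0, -0.001, -0.005]]
wrist_force: [-0.3, -0.6, -0.7]
finger_gap: -0.0002
```

move_arm(
  series=[
    {"x": 10,"y": 0,"z": 0,"rx": 0.006,"ry": -0.003,"rz": 0,"claw": -1},
    {"x": 6,"y": 0,"z": 0,"rx": 0.006,"ry": -0.002,"rz": 0,"claw": -1},
    {"x": 3,"y": 0,"z": 0,"rx": 0,"ry": 0,"rz": 0,"claw": -1},
    {"x": 0,"y": 0,"z": 2,"rx": 0,"ry": 0,"rz": 0,"claw": -1},
    {"x": 0,"y": 0,"z": 4,"rx": 0,"ry": 0,"rz": 0,"claw": -1},
    {"x": 0,"y": 0,"z": 4,"rx": 0,"ry": 0,"rz": 0,"claw": -1},
  ],
)

```text
clock: 18.6
tcp_pos: [0.5327, -0.0623, 0.0691]
orientation: [[0.002, 0.999, -0.034], [-0.0, -0.034, -0.999], [-1.0, 0.002, 0.0]]
wrist_force: [0.4, -0.1, 0.5]
finger_gap: -0.0002
```

```bash
python3 m.py
```

```text
plat (352, 504.7, -90.7, 76.4, 39.0, 88.3, [501.5, -103.1, 70.1])
trafo (68, 523.0, -169.1, 80.3, 138.6, 1.3, [523.2, -113.9, 100.6])
core (24, 525.9, -114.9, 23.2, 4.3, 89.0, [525.2, -113.2, 107.1])
stop (214, 522.0, -234.9, 12.1, 86.7, 87.9, [522.6, -235.1, 95.1])
18.65 [532.8 -63.2  69.3] [[0.002, 0.999, -0.035], [-0.001, -0.035, -0.999], [-1.0, 0.002, 0.001]] -0.00013882438069976748 [ 0.5 -0.3  0.5]
```

move_arm(
  series=[
    {"x": 2.5,"y": 0,"z": 1,"rx": 0,"ry": -0.005,"rz": 0,"claw": -1},
    {"x": 2,"y": -0.5,"z": 2,"rx": 0,"ry": -0.003,"rz": -0.001,"claw": -1},
    {"x": 0.5,"y": 0,"z": 3,"rx": 0,"ry": 0,"rz": 0,"claw": -1},
    {"x": 0,"y": 0,"z": 3,"rx": 0,"ry": 0,"rz": 0,"claw": -1},
    {"x": 0,"y": 0,"z": 3,"rx": 0,"ry": 0,"rz": 0,"claw": -1},
    {"x": 0,"y": 0,"z": 3,"rx": 0,"ry": 0,"rz": 0,"claw": -1},
    {"x": 0,"y": 0,"z": 3,"rx": 0,"ry": 0,"rz": 0,"claw": -1},
    {"x": 0,"y": 0,"z": 3,"rx": 0,"ry": 0,"rz": 0,"claw": -1},
  ],
)

```text
clock: 19.32
tcp_pos: [0.5324, -0.0863, 0.0654]
orientation: [[0.004, 0.999, -0.036], [-0.009, -0.036, -0.999], [-1.0, 0.004, 0.008]]
wrist_force: [1.6, 1.1, -0.3]
finger_gap: -0.0002
```

move_arm(
  series=[
    {"x": 0,"y": 0,"z": 4,"rx": 0,"ry": 0,"rz": -0.002,"claw": -1},
    {"x": 0,"y": 0,"z": 4,"rx": 0,"ry": 0,"rz": -0.002,"claw": -1},
    {"x": 0,"y": 0,"z": 4,"rx": 0,"ry": 0,"rz": 0,"claw": -1},
    {"x": 0,"y": 0,"z": 4,"rx": 0,"ry": 0,"rz": 0,"claw": -1},
    {"x": 0,"y": 0,"z": 4,"rx": 0,"ry": 0,"rz": 0,"claw": -1},
    {"x": 0,"y": 0,"z": 4,"rx": 0,"ry": 0,"rz": 0,"claw": -1},
    {"x": 0,"y": 0,"z": 4,"rx": 0,"ry": 0,"rz": 0,"claw": -1},
    {"x": 0,"y": 0,"z": 4,"rx": 0,"ry": 0,"rz": 0,"claw": -1},
    {"x": 0,"y": 0,"z": 3,"rx": 0,"ry": 0,"rz": 0,"claw": -1},
    {"x": 0,"y": 0,"z": 2,"rx": 0,"ry": 0,"rz": 0,"claw": -1},
  ],
)

```text
clock: 20.15
tcp_pos: [0.5306, -0.1273, 0.0656]
orientation: [[-0.001, 0.999, -0.037], [-0.007, -0.037, -0.999], [-1.0, -0.001, 0.007]]
wrist_force: [0.7, 1.9, -0.5]
finger_gap: -0.0001
```

```bash
python3 m.py; python3 -c "
from h import *
im,d,W=cloud('scene')
a=cv2.resize(im[190:280,300:450],(600,360),interpolation=cv2.INTER_CUBIC)
b=cv2.resize(cv2.imread('pics/m.png')[100:400,250:750],(600,240))
cv2.imwrite('pics/c7.png',np.vstack([a,b]))"
```

```text
plat (647, 527.3, -87.8, 69.9, 83.8, 87.9, [519.3, -74.0, 70.6])
trafo (13, 516.8, -172.9, 3.4, 17.0, 41.9, [518.6, -175.2, 104.2])
core (8, 519.9, -176.4, 2.8, 7.8, 46.3, [520.0, -176.5, 104.8])
stop (4, 479.8, -237.1, 1.0, 5.9, 76.7, [479.9, -237.3, 93.4])
20.2 [ 530.6 -127.6   65.6] [[-0.001, 0.999, -0.037], [-0.008, -0.037, -0.999], [-1.0, -0.001, 0.008]] -2.840737557936244e-05 [ 0.2 -0.2  0.3]
```

View pics/c7.png

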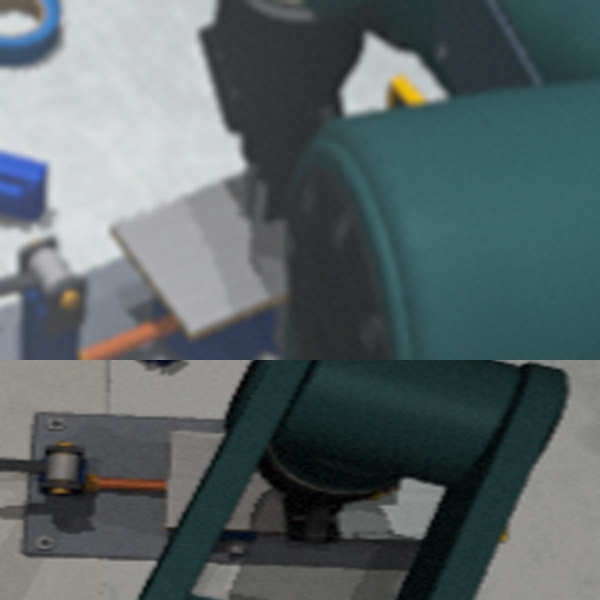

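The arm hides most of the transformer in both views. The one visible patch of its top, at (518,-175,104) mm, matches an upright transformer in front of the fingers. I'll push on, then creep in watching the force.

move_arm(
  series=[
    {"x": 0,"y": 0,"z": 3,"rx": 0,"ry": 0,"rz": 0,"claw": -1},
    {"x": 0,"y": 0,"z": 4,"rx": 0,"ry": 0,"rz": 0,"claw": -1},
    {"x": 0,"y": 0,"z": 4,"rx": 0,"ry": 0,"rz": 0,"claw": -1},
    {"x": 0,"y": 0,"z": 4,"rx": 0,"ry": 0,"rz": 0,"claw": -1},
    {"x": 0,"y": 0,"z": 4,"rx": 0,"ry": 0,"rz": 0,"claw": -1},
    {"x": 0,"y": 0,"z": 4,"rx": 0,"ry": 0,"rz": 0,"claw": -1},
    {"x": 0,"y": 0,"z": 4,"rx": 0,"ry": 0,"rz": 0,"claw": -1},
    {"x": 0,"y": 0,"z": 3,"rx": 0,"ry": 0,"rz": 0,"claw": -1},
    {"x": 0,"y": 0,"z": 2,"rx": 0,"ry": 0,"rz": 0,"claw": -1},
    {"x": 0,"y": 0,"z": 1,"rx": 0,"ry": 0,"rz": 0,"claw": -1},
    {"x": 0,"y": 0,"z": 1,"rx": 0,"ry": 0,"rz": 0,"claw": -1},
  ],
)

```text
clock: 21.17
tcp_pos: [0.529, -0.1644, 0.0656]
orientation: [[-0.002, 0.999, -0.037], [-0.007, -0.037, -0.999], [-1.0, -0.002, 0.007]]
wrist_force: [0.3, 1.1, -0.1]
finger_gap: -0.0001
```

```bash
python3 m.py
```

```text
plat (1280, 527.1, -97.8, 90.0, 83.9, 88.2, [530.9, -84.8, 70.3])
trafo (4, 493.1, -232.5, 14.2, 1.9, 6.1, [492.2, -232.5, 99.4])
stop (123, 502.6, -234.4, 11.8, 48.1, 88.0, [502.6, -234.3, 95.1])
21.2167 [ 529.  -164.6   65.6] [[-0.002, 0.999, -0.037], [-0.007, -0.037, -0.999], [-1.0, -0.002, 0.007]] 6.51833561348704e-05 [-0.5  0.5 -0.9]
```

Expected contact is near y = -0.177, so I'll creep 1 mm per row.

move_arm(
  series=[
    {"x": 0,"y": 0,"z": 1.2,"rx": 0,"ry": 0,"rz": 0,"claw": -1},
    {"x": 0,"y": 0,"z": 1.2,"rx": 0,"ry": 0,"rz": 0,"claw": -1},
    {"x": 0,"y": 0,"z": 1.2,"rx": 0,"ry": 0,"rz": 0,"claw": -1},
    {"x": 0,"y": 0,"z": 1.2,"rx": 0,"ry": 0,"rz": 0,"claw": -1},
    {"x": 0,"y": 0,"z": 1.2,"rx": 0,"ry": 0,"rz": 0,"claw": -1},
    {"x": 0,"y": 0,"z": 1.2,"rx": 0,"ry": 0,"rz": 0,"claw": -1},
  ],
)

```text
clock: 21.72
tcp_pos: [0.5287, -0.1717, 0.0656]
orientation: [[-0.002, 0.999, -0.036], [-0.007, -0.036, -0.999], [-1.0, -0.002, 0.007]]
wrist_force: [-0.2, 1.4, -0.1]
finger_gap: -0.0003
```

move_arm(
  series=[
    {"x": 0,"y": 0,"z": 1.2,"rx": 0,"ry": 0,"rz": 0,"claw": -1},
    {"x": 0,"y": 0,"z": 1.2,"rx": 0,"ry": 0,"rz": 0,"claw": -1},
    {"x": 0,"y": 0,"z": 1.2,"rx": 0,"ry": 0,"rz": 0,"claw": -1},
  ],
)

```text
clock: 21.97
tcp_pos: [0.5285, -0.1756, 0.0656]
orientation: [[-0.002, 0.999, -0.036], [-0.007, -0.036, -0.999], [-1.0, -0.002, 0.007]]
wrist_force: [0.1, 0.6, -0.8]
finger_gap: -0.0004
```

move_arm(
  series=[
    {"x": 0,"y": 0,"z": 0.9,"rx": 0,"ry": 0,"rz": 0,"claw": -1},
    {"x": 0,"y": 0,"z": 0.8,"rx": 0,"ry": 0,"rz": 0,"claw": -1},
  ],
)

```text
clock: 22.13
tcp_pos: [0.5284, -0.1777, 0.0656]
orientation: [[-0.002, 0.999, -0.036], [-0.007, -0.036, -0.999], [-1.0, -0.002, 0.007]]
wrist_force: [-0.2, 0.6, -0.4]
finger_gap: -0.0002
```

```bash
python3 -c "
from h import *
for i in range(3): env.camera('top'); o=env.get_obs(); print(o['tcp_pos'].round(4),o['wrist_force'].round(1))"
```

```text
[ 0.5284 -0.1778  0.0656] [ 0.1  0.3 -1. ]
[ 0.5284 -0.1778  0.0656] [-0.2  1.1 -0.4]
[ 0.5284 -0.1778  0.0656] [ 0.1 -0.1 -0.7]
```

move_arm(
  series=[
    {"x": 0,"y": 0,"z": 0.8,"rx": 0,"ry": 0,"rz": 0,"claw": -1},
    {"x": 0,"y": 0,"z": 0.8,"rx": 0,"ry": 0,"rz": 0,"claw": -1},
  ],
)

```text
clock: 22.45
tcp_pos: [0.5284, -0.1792, 0.0656]
orientation: [[-0.002, 0.999, -0.036], [-0.007, -0.036, -0.999], [-1.0, -0.002, 0.007]]
wrist_force: [-0.5, 3.1, 0.5]
finger_gap: -0.0001
```

move_arm(
  series=[
    {"x": 0,"y": 0,"z": 0.8,"rx": 0,"ry": 0,"rz": 0,"claw": -1},
  ],
)

```text
clock: 22.53
tcp_pos: [0.5284, -0.1791, 0.0656]
orientation: [[-0.002, 0.999, -0.036], [-0.005, -0.036, -0.999], [-1.0, -0.002, 0.005]]
wrist_force: [-0.1, 5.5, 0.9]
finger_gap: -0.0002
```

Contact with the backstop at 5.5 N. I'll back off gently and then go up.

move_arm(
  series=[
    {"x": 0,"y": 0,"z": -1,"rx": 0,"ry": 0,"rz": 0,"claw": -1},
    {"x": 0,"y": 0,"z": -2,"rx": 0,"ry": 0,"rz": 0,"claw": -1},
    {"x": 0,"y": 0,"z": -6,"rx": 0,"ry": 0,"rz": 0,"claw": -1},
    {"x": 0,"y": 0,"z": -12,"rx": 0,"ry": 0,"rz": 0,"claw": -1},
    {"x": 0,"y": 0,"z": -10,"rx": 0,"ry": 0,"rz": 0,"claw": -1},
    {"x": -15,"y": 0,"z": 0,"rx": 0,"ry": 0,"rz": 0,"claw": -1},
    {"x": -30,"y": 0,"z": -5,"rx": 0,"ry": 0,"rz": 0,"claw": -1},
    {"x": -35,"y": 0,"z": -15,"rx": 0,"ry": 0,"rz": 0,"claw": -1},
    {"x": -35,"y": 0,"z": -20,"rx": 0,"ry": 0,"rz": 0,"claw": -1},
    {"x": -20,"y": 0,"z": -30,"rx": 0,"ry": 0,"rz": 0,"claw": -1},
    {"x": 0,"y": 0,"z": -40,"rx": 0,"ry": 0,"rz": 0,"claw": -1},
    {"x": 0,"y": 0,"z": -40,"rx": 0,"ry": 0,"rz": 0,"claw": -1},
    {"x": 0,"y": 0,"z": -40,"rx": 0,"ry": 0,"rz": 0,"claw": -1},
    {"x": 0,"y": 0,"z": -40,"rx": 0,"ry": 0,"rz": 0,"claw": -1},
    {"x": 0,"y": 0,"z": -30,"rx": 0,"ry": 0,"rz": 0,"claw": -1},
    {"x": 0,"y": 0,"z": 0,"rx": 0,"ry": 0,"rz": 0,"claw": -1},
    {"x": 0,"y": 0,"z": 0,"rx": 0,"ry": 0,"rz": 0,"claw": -1},
  ],
)

```text
clock: 23.95
tcp_pos: [0.5365, 0.136, 0.2067]
orientation: [[0.003, 0.999, -0.031], [-0.004, -0.031, -0.999], [-1.0, 0.003, 0.004]]
wrist_force: [0.2, 0.1, 0.2]
finger_gap: -0.0007
```

```bash
python3 m.py; python3 -c "
from h import *
im,d,W=cloud('top');x,y,z=W[...,0],W[...,1],W[...,2]
print(box(W,(abs(z-.105)<.0025)&(abs(x-.528)<.03)&(y<-.17)&(y>-.24)))
cv2.imwrite('pics/m8.png',cv2.resize(im[225:325,340:490],(750,500),interpolation=cv2.INTER_CUBIC))"
```

```text
plat (1763, 527.3, -98.0, 90.4, 84.4, 87.9, [526.7, -98.3, 70.3])
trafo (228, 515.0, -212.2, 66.0, 46.2, 6.2, [524.3, -209.7, 104.2])
core (146, 523.0, -209.4, 19.9, 41.9, 1.7, [524.8, -209.9, 105.6])
stop (227, 522.2, -228.1, 25.1, 86.8, 89.2, [518.8, -235.1, 94.8])
24.0 [536.4 136.  206.7] [[0.003, 0.999, -0.032], [-0.003, -0.032, -0.999], [-1.0, 0.003, 0.003]] 0.00017348893487115896 [0.6 0.8 0.3]
(134, 524.7, -209.2, 16.2, 41.4, 0.9, [524.5, -210.2, 105.0])
```

View pics/m8.png

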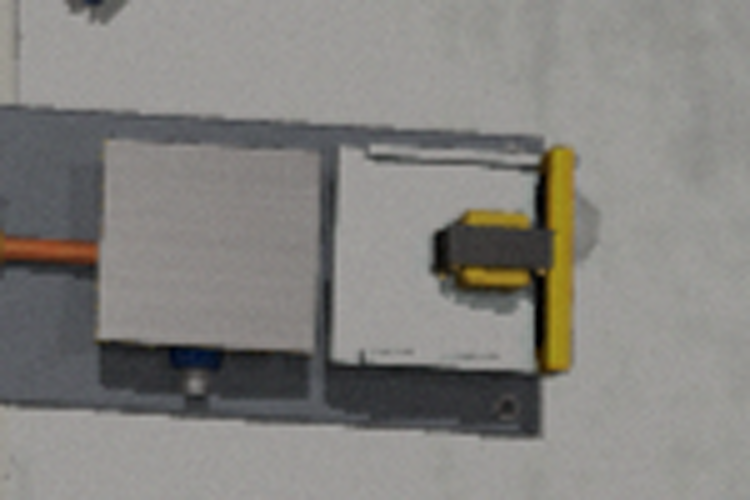

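The top view shows the transformer standing upright on the deck. Its core spans (437–552, 248), square with the lift and up against the backstop's black facing. The platform is down and clear. I'll check the lever and hand in.

```bash
python3 -c "
from h import *
for c in('scene','top'):
    env.camera(c); print(c,[(n,np.round(r[0]['xyz'],3).tolist(),round(r[0]['conf'],2)) for n in('paddle','transformer','platform_top') if (r:=env.pinpoint(n,c))])
print(env.get_obs()['clock'],env.sign_off())"
```

```text
scene [('paddle', [0.535, 0.069, 0.128], 0.81), ('transformer', [0.666, -0.048, 0.001], 0.69), ('platform_top', [0.533, -0.098, 0.069], 0.88)]
top [('paddle', [0.531, 0.076, 0.125], 0.95), ('transformer', [0.663, -0.044, -0.0], 0.84), ('platform_top', [0.534, -0.096, 0.066], 0.91)]
the job is handed in; nothing more can be done
24.45 None
```

The transformer is on the fixed deck against the yellow backstop, the platform is fully down and the lever has sprung shut. I handed the job in at about 24 s.

- **Lowering:** I pressed the paddle with the shut fingers, at about 10 N. The platform sank steadily at about 10 mm/s. The highest interval I measured was 12 mm/s, from 0.1 s steps with some noise. It stopped at 70.4 mm, its lower stop. After release the paddle read 125–128 mm, which is its shut height.
- **Sliding:** I pushed the transformer about 100 mm across with the shut fingers, without lifting it, until it met the backstop at about 5.5 N. Then I backed off and raised the arm clear.
- **Last checks:** The top depth image shows the transformer upright, top at 105 mm. Its far end is at y ≈ -0.230 m, and the backstop face is at about the same place. The arm was clear and reading no contact force.

Some readings disagreed:
- **Fingertip position:** The fingertips turned out to be about 14 mm behind the reported TCP, not ahead of it as the description says. I worked from the measured contact and depth instead.
- **Transformer detection:** In the last look the network's best "transformer" was the blue look-alike in both cameras, so I relied on the depth image for the real one.
- **Transformer angle:** The depth fit put it about 3° off the lift's axis. In the picture it looks square, and I took the difference as noise.

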